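Fill a pan from the treadle dispenser

ROBOT

A 6-joint arm with a two-finger parallel gripper is mounted at the origin on the work surface. World frame = base frame: x ahead of the robot, y to its left, z up, the work surface at z = 0. Lengths are in mm, angles in rad, forces in N, time in s.
With the tool pointing down it reaches from about 275 to 1000 mm from the base axis. Payload 8.4 kg.
Tool frame: the origin (TCP) lies midway between the tips of the shut fingers; the grasp point (between the pads) lies 19 mm behind it; y points along the fingers, z is the direction in which the jaws open and shut, and the axes are right-handed (so a half turn about y gives the same grasp; the last joint's range is limited). The gripper opens to 85 mm and grips with 20 to 120 N. Pads are 22 mm wide; open, the fingers measure 114 mm over their backs; the gripper's body (76 mm by 85 mm) begins 54 mm behind the grasp point. The pads swing forward as they close: fully open they stand 13 mm farther back than shut.
Start: joints at [-0.002, 0.353, 1.633, -0, 1.155, -0.002], TCP at [625.002, -0, 231.281] pointing down, gripper open.
Joint ranges: [-2.63, 2.63], [-0.92, 2.1], [0.06, 2.66], [-1.3, 4.44], [0, 2.69], [-3.02, 3.02]. Speed limits (rad/s): [2.22, 2.22, 2.79, 3.14, 3.14, 3.14].

INTERFACE

Orientations are given as [roll, pitch, yaw] about the fixed x, y, z axes, in that order (R = Rz(yaw) Ry(pitch) Rx(roll)).
In Python, from rig import r gives the robot as it stands. The module is installed in compiled form; this text tells all that it offers.
- The arm moves only by the tool apply_moves, never from a script. Its argument "plan" is text: rows parted by semicolons, each of 7 numbers parted by spaces: the shift along the tool's x, y, z in cm, then the turn, a rotation vector about the tool's x, y, z in degrees, then the closure, from 0 (fully open) to 1 (shut). A call has 1 to 20 rows; each row shifts and turns the pose as measured when the row begins, along the tool's axes as they then stand; what a row does not reach is not made up. A row lasts 1/10 s, in which the tool goes at most 50 mm and 8.59 degrees, less where a joint would pass 70% of its speed; a pose out of reach is approached as far as the arm can. A call is refused whole if a number of a shift passes 5 or a number of a turn 8.59, either way. A call with a gripper value outside its range is refused whole. The fingers move at their own pace and stop on an object; "squeeze" is the grip in N (left out, the last holds). Time passes only in rows, so rows that do not move let the fingers close. It gives the time, the measured TCP pose, the force and the opening at its end, in the units of the state.
- r.sense(): the state, without advancing time (a new reading comes with each control period).
- r.grab_frame(name): name is "scene" or "side" or "wrist"; returns the picture (420x560x3 uint8, blue, green, red); there is no depth.
- r.get_calibration(name): a dict with "vertical_fov" (degrees; the focal length in pixels is half the picture's height over the tangent of half this angle, whatever the lens; pixels are square), "cx", "cy" (the principal point, pixels), "R" (3x3) and "t" (3): a world point X has camera coordinates R X + t; the wrist camera has in their place "hand_eye" (4x4, takes a point from camera to tool coordinates, whose origin is the TCP and whose axes are the tool frame's). Camera axes: x right, y down, z forward; pixel columns grow to the right and rows downward; lengths in mm; the calibration is good to about 2 mm. A picture is of the moment at which its call begins: read the wrist's pose just before it. get_calibration takes no time and is no camera call.
- r.sign_off(): hands the job in, once; it reports no verdict.
The state is a dict: "clock": time; "qpos": joint angles; "qvel": joint speeds; "joint_efforts": joint torques, N m; "eef_pos": TCP position; "tcp_rot": TCP orientation; "contact_force": force on the tool from outside, world axes, zero at the start; "wrist_torque": the same for the moment, N m; "opening": opening from 0.0 (shut) to 1.0 (fully open).
Only numpy, scipy, OpenCV 4.12 (cv2) and the standard library are available. Lean on these libraries where they do the work, as an engineer would, in place of code of your own. Each camera call takes 0.05 s, during which the arm holds its last target. There are 200 camera calls.

TASK

Stand the narrow open steel pan under the mouth of the dispenser's chute and let go of it. Then, with the gripper, press the dispenser's treadle firmly down on its stop, without forcing it, and hold it there until all three fish balls have run into the pan; then let the treadle come back up. Leave the pan with the balls standing under the chute and do not disturb the other things on the counter.

Things in the scene. Friction and masses are not known exactly. Their poses are not given: they have to be found in the camera images.
- dispenser: fixed counter dispenser; origin on the table, front towards its own -x, z up (mm in its frame below). Grey housing 157 high spans x 30..190, y -35..35. On its right (y -60) an open steel chute 42 wide, walls 31 high, slopes down at 0.32 rad to -x; three balls in file wait behind a lifting gate at x 12. On its left (y 75) the treadle, under a wire shelf
- chute_mouth (a point): lower end of the chute's floor, centre, 66 mm above the table at x -30, y -60 of the dispenser; underside 3 mm lower, side walls end 97 mm above the table. The balls run out towards the dispenser's -x and land 10 to 80 mm in front of this point
- treadle (a joint): angle of the treadle: 0 up (at rest), 0.32 rad down on its stop. The spring takes about 4 N at the pad to start and 8 N to reach the stop; the balls pass the gate only in the last tenth of the travel. Firmly on the stop means 12 N or more; above 45 N it would be forced
- gate (a joint): lift of the gate plate, 0 closed to 0.031 m; the treadle lifts it in proportion
- treadle_pad (a point): point on the treadle's top face, on its centre line, 20 mm from its free end. Steel plate 135 x 60 x 8 mm hinged along the dispenser's y at x 60, y 75, z 30; this pad is 115 mm from the hinge towards -x. At rest the plate rises at 0.32 rad to its free end (pad 70 mm above the table, end at x -68); on the stop it is level, top 34 mm above the table
- shelf_edge (a point): middle of the front rod (10 mm thick) of the wire shelf, at x -75, y 75, z 178 mm of the dispenser, above the treadle's free end. Rods run along y from 42 to 138 mm, at x -75, -35, 5, 45, 85, 125, so the treadle is reached only from the front, below the shelf, with the tool tilted
- pan: loose narrow open steel pan (a loaf-tin shape, the only one standing open side up and narrow), outside 150 mm (its x) x 64 mm (its y) x 45 mm high, walls 3 mm, about 0.25 kg; origin at the centre of its underside. Starts to one side of the dispenser
- square_pan: bystander: square steel pan upside down, 122 x 122 x 57 mm; origin under its centre. Starts on the other side
- sauce_bottle: bystander: brown sauce bottle with a nozzle, 66 mm across, 215 mm high; origin under its centre
- corn_can: bystander: can, 76 mm across, 110 mm high; origin under its centre
- tongs: bystander: tongs lying flat along their x, 250 x 75 x 31 mm; origin under the middle
- brush: bystander: brush lying along its x in front of the robot; about 220 mm long, under 40 mm high
- carton: bystander: open red and brown carton, 72 x 92 x 100 mm; origin under its centre
- spice_jar: bystander: amber glass jar, 50 mm across, 85 mm high; origin under its centre
- ball1_center (a point): centre of frozen fish ball 1, white, 28 mm across, 14 g; starts in the chute, next to the gate
- ball2_center (a point): centre of frozen fish ball 2, white, 28 mm across, 14 g; starts in the chute
- ball3_center (a point): centre of frozen fish ball 3, white, 28 mm across, 14 g; starts in the chute
- ball1: frozen fish ball 1 itself (its origin turns as it rolls: use ball1_center)
- ball2: frozen fish ball 2 itself (its origin turns as it rolls: use ball2_center)
- ball3: frozen fish ball 3 itself (its origin turns as it rolls: use ball3_center)
There are look-alikes about, which are no part of the job. What is shaped like the pan but purple or turquoise is not meant.

How it is judged (in metres and radians):
On the way, in this order (a step that is already met when the one before it is completed fails the run):
1. the pan stands on the counter under the chute's mouth, let go, with the treadle still up (x of chute_mouth in the frame of pan between -0.073 and 0.073 m and y of chute_mouth in the frame of pan between -0.03 and 0.03 m and height (world z) of pan below 0.006 m and angle between pan's own z axis and vertical below 0.1 rad and contact force between the fingers and pan below 0.05 N and value of joint treadle below 0.05 rad), for 0.2 s.
2. the gripper presses the treadle firmly on its stop (angle over 0.305 rad with 12 N or more) for half a second (value of joint treadle above 0.305 rad and contact force between the fingers and treadle above 12 N), for 0.5 s.
At the end, for the whole second after the job is handed in: all three balls lie at rest inside the pan (centres within its walls and below its rim), the pan stands level on the counter with the chute's mouth over its inside, at rest, and the treadle is back up (under 0.05 rad) (x of ball1_center in the frame of pan between -0.073 and 0.073 m and y of ball1_center in the frame of pan between -0.031 and 0.031 m and z of ball1_center in the frame of pan between 0.008 and 0.042 m and linear speed of each of ball1, ball2, ball3 below 0.05 m/s and x of ball2_center in the frame of pan between -0.073 and 0.073 m and y of ball2_center in the frame of pan between -0.031 and 0.031 m and z of ball2_center in the frame of pan between 0.008 and 0.042 m and x of ball3_center in the frame of pan between -0.073 and 0.073 m and y of ball3_center in the frame of pan between -0.031 and 0.031 m and z of ball3_center in the frame of pan between 0.008 and 0.042 m and x of chute_mouth in the frame of pan between -0.073 and 0.073 m and y of chute_mouth in the frame of pan between -0.03 and 0.03 m and height (world z) of pan below 0.006 m and angle between pan's own z axis and vertical below 0.1 rad and value of joint treadle below 0.05 rad and linear speed of pan below 0.02 m/s); the robot touches nothing.
It fails at once if the treadle is forced (over 45 N on it) (contact force between anything else and treadle above 45 N).
It fails at once if a bystander is moved by more than 30 mm (distance of any of square_pan, sauce_bottle, corn_can, tongs, brush, carton, spice_jar from where it was at the start of the episode above 0.03 m).
It also fails if it takes over 64 s, if anything falls off the work surface, if the arm or the gripper's body presses on something with over 40 N, if the wrist force passes 120 N, or if a joint passes its speed limit or range.

## Working session

There is one attempt and no reset: what is moved stays moved. The work goes in short steps, Python scripts to look and compute and a tool call to move; the robot and the scene stay as the last step left them, time stands still between calls to the robot, and variables do not carry over. Pictures are saved under pics/ and viewed, about 8 in all and at most 12, crops included, and the job is handed in when it is done.

Besides the shell and the picture viewer there is one more tool, called after "Call:" as name(argument=value, ...), one argument or row to a line, values as JSON. apply_moves: Moves the arm, as the interface text tells. Its arguments: {"type":"object","properties":{"plan":{"type":"string"},"squeeze":{"type":"number"}},"required":["plan"]}

```bash
mkdir -p pics; cat > h.py <<'E'
import numpy as np, cv2
from rig import r
from scipy.spatial.transform import Rotation as Ro
def cal(n):
    c=r.get_calibration(n); f=210/np.tan(np.radians(c["vertical_fov"])/2)
    if n=="wrist":
        s=r.sense(); T=np.eye(4); T[:3,:3]=Ro.from_euler('xyz',s["tcp_rot"]).as_matrix(); T[:3,3]=s["eef_pos"]
        M=np.linalg.inv(T@np.array(c["hand_eye"])); R,t=M[:3,:3],M[:3,3]
    else: R,t=np.array(c["R"]),np.array(c["t"])
    return f,c["cx"],c["cy"],R,t
def ray(C,u,v):
    f,cx,cy,R,t=C; return -R.T@t, R.T@np.array([(u-cx)/f,(v-cy)/f,1])
def onz(C,u,v,z):
    o,d=ray(C,u,v); return o+d*(z-o[2])/d[2]
def proj(C,X):
    f,cx,cy,R,t=C; p=R@np.array(X,float)+t; return np.array([cx+f*p[0]/p[2],cy+f*p[1]/p[2]])
E
python3 - <<'E'
from h import *
print(r.sense())
for n in ["scene","side","wrist"]:
    C=cal(n); cv2.imwrite(f"pics/{n}0.png",r.grab_frame(n)); print(n,C[0],C[1],C[2],-C[3].T@C[4],C[3][2], r.get_calibration(n).keys())
print(r.get_calibration("wrist")["hand_eye"])
E
```

```text
{'clock': 0.0, 'qpos': array([-2.41531029e-03,  3.53668651e-01,  1.63417435e+00, -2.02157355e-05,
        1.15518405e+00, -2.35184365e-03]), 'qvel': array([-0.00111319, -0.00062758,  0.00052218, -0.00149231,  0.00115216,
       -0.00177075]), 'joint_efforts': array([-2.03471049e-03, -6.05236173e+01, -3.42063046e+01, -2.62302356e-04,
        9.48130677e-03,  3.61521288e-06]), 'eef_pos': array([ 6.24503980e+02, -1.47076160e-02,  2.30531669e+02]), 'tcp_rot': array([-1.57223076e+00, -1.51095226e-05, -1.57085161e+00]), 'contact_force': array([ 0.48627492,  0.02593325, -0.62607415]), 'wrist_torque': array([ 0.01021062,  0.03629087, -0.01295461]), 'opening': 1.0017827719389145}
scene 504.76910794283486 276.35283511570367 211.4192954246937 [1188.94804442 -669.10840878 1007.06309461] [-0.51195969  0.52462074 -0.68019876] dict_keys(['vertical_fov', 'cx', 'cy', 'R', 't'])
side 392.3062909087071 279.59247294607496 208.32399405400344 [ 285.20049005 -700.52881789 1085.11077293] [ 0.2087252   0.58715583 -0.7821009 ] dict_keys(['vertical_fov', 'cx', 'cy', 'R', 't'])
wrist 298.70266886454647 277.0446031686766 210.92308099167425 [625.19286455  70.87237172 372.65865378] [-7.80165873e-04 -2.79220461e-01 -9.60226705e-01] dict_keys(['vertical_fov', 'cx', 'cy', 'hand_eye'])
[[-1.59495713e-04  9.60221410e-01  2.79239715e-01 -7.08727600e+01]
 [-3.84978424e-04 -2.79239757e-01  9.60221334e-01 -1.42023588e+02]
 [ 9.99999913e-01  4.56499208e-05  4.14202069e-04  4.40726628e-01]
 [ 0.00000000e+00  0.00000000e+00  0.00000000e+00  1.00000000e+00]]
```

View pics/scene0.png

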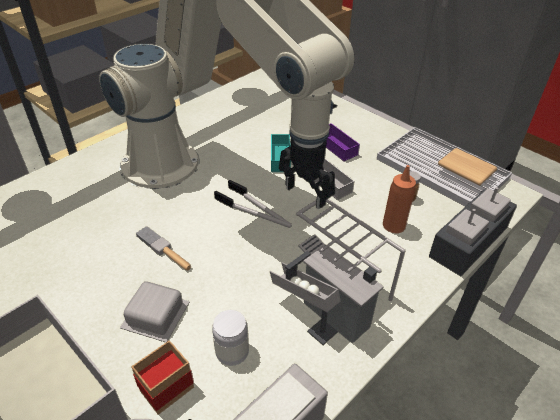

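View pics/side0.png

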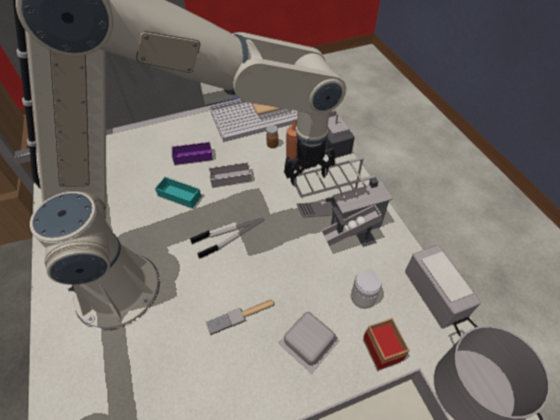

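The pan (grey) is at scene (338,178), side (231,174). The dispenser with its chute and white balls is at scene (330,285), side (355,210). Next I'll make an enlarged crop of both views and get rough positions.

```bash
python3 - <<'E'
from h import *
a=cv2.imread("pics/scene0.png")[180:350,260:420]; b=cv2.imread("pics/side0.png")[120:255,200:400]
a=cv2.resize(a,None,fx=3.5,fy=3.5,interpolation=cv2.INTER_CUBIC)[:,:]
cv2.imwrite("pics/a.png",a); cv2.imwrite("pics/b.png",cv2.resize(b,None,fx=4,fy=4,interpolation=cv2.INTER_CUBIC))
S=cal("side");C=cal("scene")
print("pan",onz(S,231,174,25))
for p in [(387,185),(333,199),(341,228)]: print(p,onz(S,*p,157))
E
```

```text
pan [456.93382587 313.82705737  25.        ]
(387, 185) [882.30169238 -38.51867812 157.        ]
(333, 199) [698.90956391 -28.95537314 157.        ]
(341, 228) [ 673.283549   -136.60916982  157.        ]
```

View pics/a.png

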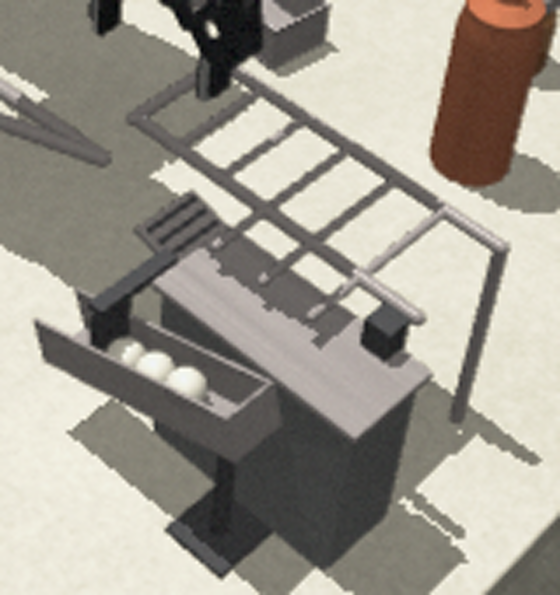

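View pics/b.png

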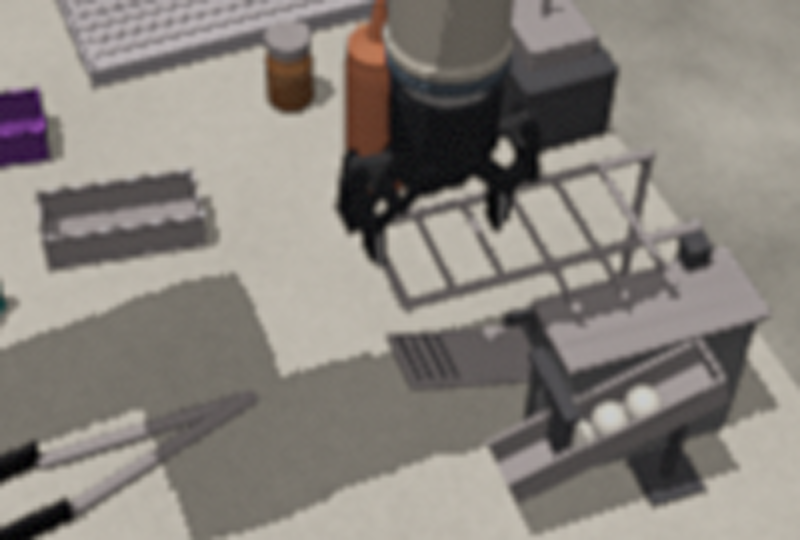

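```bash
python3 - <<'E'
from h import *
from scipy.optimize import least_squares
S=cal("side");C=cal("scene")
sc=lambda u,v:(260+u/3.5,180+v/3.5); sd=lambda u,v:(200+u/4,120+v/4)
P=[(C,sc(430,378),(190,35,157)),(C,sc(355,438),(190,-35,157)),(C,sc(150,280),(30,-35,157)),
(S,sd(770,310),(190,-35,157)),(S,sd(735,250),(190,35,157)),(S,sd(565,367),(30,-35,157)),(S,sd(535,305),(30,35,157)),
(S,sd(388,335),(-67,105,76)),(S,sd(412,388),(-67,45,76)),(C,sc(190,192),(-67,105,76)),(C,sc(135,230),(-67,45,76)),
(S,sd(382,238),(-75,138,178)),(S,sd(405,303),(-75,42,178)),(C,sc(132,118),(-75,42,178))]
def X(q,p): c,s=np.cos(q[2]),np.sin(q[2]); return [q[0]+c*p[0]-s*p[1],q[1]+s*p[0]+c*p[1],p[2]]
f=lambda q:np.concatenate([proj(c,X(q,p))-uv for c,uv,p in P])
z=least_squares(f,[700,-60,0],loss="soft_l1"); q=z.x; print(q,np.round(f(q),1))
for n,p in dict(mouth=(-30,-60,66),pad=(-49,75,70),shelf=(-75,75,178)).items(): print(n,np.round(X(q,p)))
# pan rim corners in side view
for u,v in [(40,192),(190,172),(207,212),(47,240)]: print(onz(S,*sd(u,v),45))
np.save("q.npy",q)
for n,u,v,z in [("bottle",290,150,60),("jar",272,138,30),("tongs tip",263,220,15),("can",367,290,90)]: print(n,onz(S,u,v,z))
E
```

```text
[ 6.81359750e+02 -4.91768012e+01 -4.15862658e-02] [-2.1 -1.3 -2.  -0.5  1.8  1.6 -0.2  0.7 -2.1 -0.3  3.2 -0.3  1.4 -1.6
  0.5 -1.2  0.8 -0.9  0.4 -0.7 -0.4 -0.2 -3.2 -4.4  1.6  1.3 -1.1  1.4]
mouth [ 649. -108.   66.]
pad [636.  28.  70.]
shelf [610.  29. 178.]
[389.58535928 352.57356078  45.        ]
[527.11702351 326.66447302  45.        ]
[525.95082686 271.81869235  45.        ]
[380.50756687 291.37164568  45.        ]
bottle [694.86602593 319.17503045  60.        ]
jar [665.2863878  440.40024783  30.        ]
tongs tip [500.15098239  75.70308288  15.        ]
can [ 674.85324735 -312.25086627   90.        ]
```

Call:
apply_moves(
  plan="-3.9 0 -2.1 0 0 0 0;-3.9 0 -2.1 0 0 0 0;-3.9 0 -2.1 0 0 0 0;-3.9 0 -2.1 0 0 0 0;-3.9 0 -2.1 0 0 0 0;-3.9 0 -2.1 0 0 0 0;-3.9 0 -2.1 0 0 0 0;-3.9 0 -2.1 0 0 0 0;0 0 0 0 -8.2 0 0;0 0 0 0 -8.2 0 0;0 0 0 0 -8.2 0 0;0 0 0 0 -8.2 0 0;0 0 0 0 -8.2 0 0;0 0 0 0 -8.2 0 0;0 0 0 0 -8.2 0 0;0 0 0 0 -8.2 0 0;0 0 0 0 -8.2 0 0;0 0 0 0 -8.2 0 0;0 0 0 0 -8.2 0 0",
)

```text
clock: 2.05
eef_pos: [446.9, 323.3, 226.2]
tcp_rot: [-1.574, 0.007, 0.061]
contact_force: [-0.0, 0.1, 0.2]
opening: 1.0
```

```bash
cat >> h.py <<'E'
def log():
    s=r.sense(); open("log.txt","a").write(" ".join("%.5f"%v for v in [*s["qpos"],*s["eef_pos"],*s["tcp_rot"]])+"\n"); return s
E
python3 - <<'E'
from h import *
s=log(); print(s["clock"],s["qpos"],s["eef_pos"],s["tcp_rot"]); C=cal("wrist"); im=r.grab_frame("wrist"); cv2.imwrite("pics/w1.png",im)
np.save("w1C.npy",np.concatenate([[C[0],C[1],C[2]],C[3].ravel(),C[4]]))
C2=cal("scene");cv2.imwrite("pics/scene1.png",r.grab_frame("scene"));cv2.imwrite("pics/side1.png",r.grab_frame("side"))
E
```

```text
2.05 [ 6.22769528e-01  2.48368462e-01  1.79180423e+00  1.31223865e-03
  1.10847814e+00 -1.00957723e+00] [446.94739633 323.29439966 226.2164315 ] [-1.57356223  0.00659865  0.06095187]
```

View pics/w1.png

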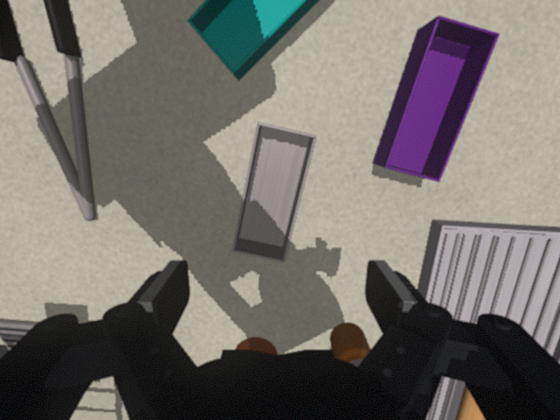

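```bash
python3 - <<'E'
from h import *
a=np.load("w1C.npy");C=(a[0],a[1],a[2],a[3:12].reshape(3,3),a[12:])
im=cv2.imread("pics/w1.png")
P=np.array([onz(C,*p,45)[:2] for p in [(259,123),(315,136),(286,260),(234,250)]]); print(P,P.mean(0))
print(np.linalg.norm(P-np.roll(P,1,0),axis=1)); d=P[2]+P[3]-P[0]-P[1]; print("yaw",np.arctan2(d[1],d[0])); 
E
```

```text
[[375.63090009 299.53591799]
 [385.13496442 358.89139888]
 [528.83026023 338.31144037]
 [519.90380118 276.68736076]] [452.37498148 318.3565295 ]
[146.07096412  60.11156586 145.16154012  62.26723744]
yaw -0.14968213792074206
```

Call:
apply_moves(
  plan="-2 0 -0.3 0 6 0 0;0 1 0 0 6 0 0;0 4 0 0 0 0 0;0 4 0 0 0 0 0;0 4 0 0 0 0 0;0 3 0 0 0 0 0;0 0 0 0 0 0 0",
)

```text
clock: 2.9
eef_pos: [427.5, 320.3, 63.7]
tcp_rot: [-1.57, 0.001, -0.203]
contact_force: [-0.4, -0.5, 0.2]
opening: 1.0
```

```bash
python3 - <<'E'
from h import *
s=log(); print(s["clock"],s["qpos"],s["eef_pos"],s["tcp_rot"])
d=np.array([427,322,8])-s["eef_pos"]; print(Ro.from_euler('xyz',s["tcp_rot"]).inv().apply(d))
E
```

```text
2.9 [ 6.39286156e-01  4.38042835e-01  1.95543237e+00  1.90866366e-03
  7.48602012e-01 -7.30239695e-01] [427.52883235 320.26368013  63.65967386] [-1.57029192e+00  1.29114828e-03 -2.02668830e-01]
[-0.79563692 55.66154465  1.56626094]
```

Call:
apply_moves(
  plan="0 1.5 0.15 0 -2.8 0 0;0 2 0 0 0 0 0;0 2 0 0 0 0 0;0 0 0 0 0 0 0.1;0 0 0 0 0 0 0.4;0 0 0 0 0 0 0.6;0 0 0 0 0 0 0.6;0 0 0 0 0 0 0.6;0 0 0 0 0 0 0.6",
  squeeze=30,
)

```text
clock: 3.8
eef_pos: [432.4, 325.1, 16.8]
tcp_rot: [-1.564, -0.005, -0.169]
contact_force: [-0.4, 0.7, -3.1]
opening: 0.741
```

```bash
python3 - <<'E'
from h import *
s=log(); print(s["eef_pos"],s["tcp_rot"],s["opening"],s["contact_force"])
cv2.imwrite("pics/side2.png",cv2.resize(r.grab_frame("side")[110:230,160:320],None,fx=4,fy=4))
E
```

```text
[432.37503485 325.1171668   16.83628497] [-1.56400941 -0.00468208 -0.16937992] 0.7411438300603528 [-0.42630611  0.72141348 -3.05354617]
```

View pics/side2.png

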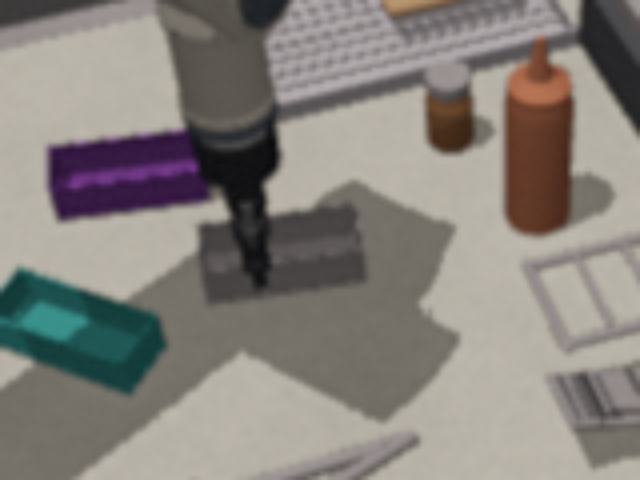

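```bash
python3 - <<'E'
from h import *
a=cv2.imread("pics/side1.png")[150:250,290:400]; b=cv2.imread("pics/scene1.png")[195:345,265:385]
A=np.zeros((600,800,3),np.uint8); A[:400,:]=0
x=cv2.resize(a,None,fx=3.5,fy=3.5,interpolation=cv2.INTER_CUBIC); A[:350,:385]=x
y=cv2.resize(b,None,fx=3.4,fy=3.4,interpolation=cv2.INTER_CUBIC); A[:510,390:798]=y
cv2.imwrite("pics/ab.png",A[:515])
E
```

```text
(no output)
```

View pics/ab.png

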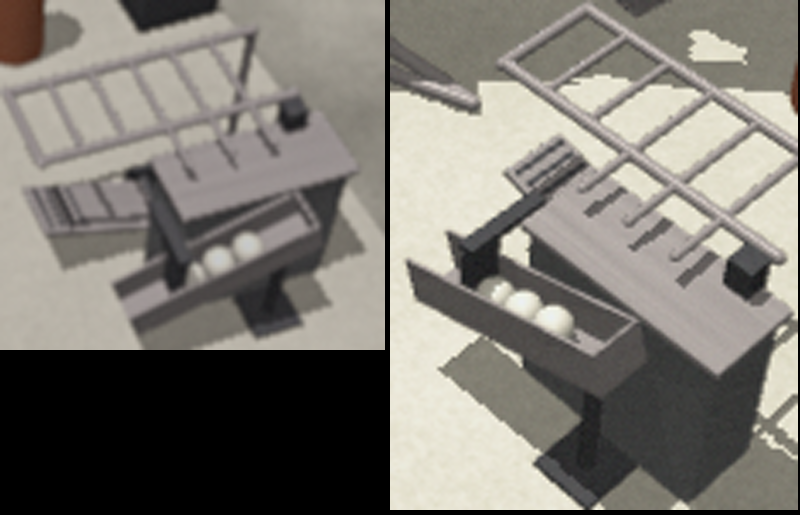

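Call:
apply_moves(
  plan="0 -3 0 0 0 0 0.6;0 -4 0 0 0 0 0.6;0 -4 0 0 0 0 0.6;0 -3 0 0 0 0 0.6;0 0 0 0 0 0 0.6",
  squeeze=50,
)

```text
clock: 4.35
eef_pos: [430.2, 323.4, 160.4]
tcp_rot: [-1.567, -0.001, -0.17]
contact_force: [-0.1, 0.6, -3.3]
opening: 0.741
```

```bash
python3 - <<'E'
from h import *
from scipy.optimize import least_squares
S=cal("side");C=cal("scene")
sd=lambda u,v:(290+u/3.5,150+v/3.5); sc=lambda u,v:(265+(u-390)/3.4,195+v/3.4)
P=[(S,sd(150,158),(30,35,157)),(S,sd(185,218),(30,-35,157)),(S,sd(357,167),(190,-35,157)),
(S,sd(5,95),(-75,138,178)),(S,sd(42,162),(-75,42,178)),(S,sd(25,188),(-67,105,76)),(S,sd(42,233),(-67,45,76)),
(C,sc(522,225),(30,-35,157)),(C,sc(722,374),(190,-35,157)),(C,sc(795,315),(190,35,157)),
(C,sc(503,62),(-75,42,178)),(C,sc(588,8),(-75,138,178)),(C,sc(506,175),(-67,45,76)),(C,sc(560,137),(-67,105,76)),
(C,sc(408,262),(-30,-82,97)),(C,sc(447,233),(-30,-38,97))]
def X(q,p): c,s=np.cos(q[2]),np.sin(q[2]); return [q[0]+c*p[0]-s*p[1],q[1]+s*p[0]+c*p[1],p[2]]
f=lambda q:np.concatenate([proj(c,X(q,p))-uv for c,uv,p in P])
z=least_squares(f,[680,-50,0],loss="soft_l1"); q=z.x; print(q);print(np.round(f(q).reshape(-1,2),1).tolist())
np.save("q.npy",q)
for n,p in dict(mouth=(-30,-60,66),pad=(-49,75,70),shelf=(-75,75,178),pan=(-86,-60,0)).items(): print(n,np.round(X(q,p)))
E
```

```text
[ 6.79788330e+02 -4.84934117e+01 -4.24364458e-02]
[[1.8, -0.5], [1.0, -0.8], [-0.2, 0.5], [0.4, -2.1], [0.3, 0.7], [-0.1, -1.2], [1.3, -0.5], [0.5, -0.1], [-3.6, -0.9], [-3.8, -1.5], [-1.8, 1.4], [0.7, -0.4], [-1.1, -1.4], [-0.5, -1.6], [0.4, 1.9], [2.6, 0.9]]
mouth [ 647. -107.   66.]
pad [634.  29.  70.]
shelf [608.  30. 178.]
pan [ 591. -105.    0.]
```

Call:
apply_moves(
  plan="0 0 -1 0 -7.3 0 0.6;0 0 -4 0 0 0 0.6;0 0 -4.5 0 0 0 0.6;0 0 -4.5 0 0 0 0.6;0 0 -4.5 0 0 0 0.6;0 0 -4.5 0 0 0 0.6;0 0 -4.5 0 0 0 0.6;0 0 -4.5 0 0 0 0.6;0 0 -4.5 0 0 0 0.6;0 0 -4.5 0 0 0 0.6;0 0 -2 0 0 0 0.6;0 0 0 0 0 0 0.6;0 0 0 0 0 0 0.6",
)

```text
clock: 5.65
eef_pos: [405.0, -120.6, 146.5]
tcp_rot: [-1.566, 0.008, -0.035]
contact_force: [-0.0, 0.9, -2.3]
opening: 0.736
```

```bash
cat >> h.py <<'E'
q=np.load("q.npy")
def W(p): c,s=np.cos(q[2]),np.sin(q[2]); return np.array([q[0]+c*p[0]-s*p[1],q[1]+s*p[0]+c*p[1],p[2]])
def to(x,yaw=None):
    s=log(); R=Ro.from_euler('xyz',s["tcp_rot"]); print(s["clock"],s["eef_pos"],s["tcp_rot"],s["contact_force"],s["opening"])
    print("q",s["qpos"],"shift cm",np.round(R.inv().apply(np.array(x)-s["eef_pos"])/10,2))
    if yaw is not None: print("turn", np.degrees((R.inv()*Ro.from_euler('xyz',[-np.pi/2,0,yaw])).as_rotvec()))
E
python3 - <<'E'
from h import *
to([470,-101,60],-.042)
C=cal("wrist");cv2.imwrite("pics/w3.png",r.grab_frame("wrist"))
np.save("w3C.npy",np.concatenate([[C[0],C[1],C[2]],C[3].ravel(),C[4]]))
E
```

```text
5.65 [ 404.96446545 -120.63946738  146.48455623] [-1.56580411  0.00799463 -0.03489792] [-0.00655301  0.90157057 -2.31085047] 0.736386251573871
q [-0.295323    0.15609456  2.12309379  0.00361372  0.871418   -1.83354022] shift cm [6.5  8.61 2.15]
turn [-0.28440374  0.40577267 -0.45907158]
```

View pics/w3.png

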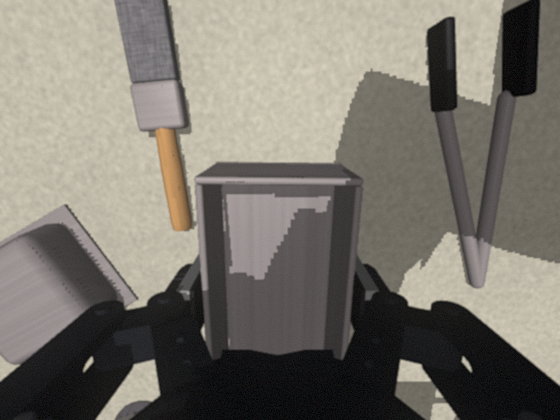

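```bash
python3 - <<'E'
from h import *
a=np.load("w3C.npy");C=(a[0],a[1],a[2],a[3:12].reshape(3,3),a[12:])
s=r.sense();R=Ro.from_euler('xyz',s["tcp_rot"])
for p in [(197,180),(362,180)]: print(R.inv().apply(onz(C,*p,174.7)-s["eef_pos"]))
E
```

```text
[-49.71272315 -27.94535098 -31.18547984]
[-49.60632942 -27.63605956  32.6007901 ]
```

Call:
apply_moves(
  plan="2.5 2.5 0.9 0 0 0 0.6;2.5 2.5 0.8 0 0 0 0.6;1.5 2 0.5 0 0 0 0.6;0 1 0 0 0 0 0.6;0 0 0 0 0 0 0.6",
)

```text
clock: 6.2
eef_pos: [471.8, -93.8, 62.5]
tcp_rot: [-1.565, 0.008, -0.028]
contact_force: [-0.9, -0.5, -2.7]
opening: 0.737
```

```bash
python3 - <<'E'
from h import *
to([570,-104,26],-.042)
E
```

```text
6.2 [471.77094007 -93.75764281  62.50486874] [-1.56546567  0.00828127 -0.02779251] [-0.90854558 -0.50999648 -2.74669029] 0.736664097383451
q [-0.2020157   0.3807755   2.06255251  0.00587003  0.70735307 -1.7494765 ] shift cm [ 9.88  3.56 -0.77]
turn [-0.30204656  0.8127579  -0.47664257]
```

Call:
apply_moves(
  plan="1 2 -0.4 -0.3 0.8 -0.5 0.6;2.5 1.5 -0.4 0 0 0 0.6;3 0 0 0 0 0 0.6;2 0 0 0 0 0 0.6;0 0 0 0 0 0 0.6",
)

```text
clock: 6.7
eef_pos: [554.9, -102.7, 28.7]
tcp_rot: [-1.571, 0.002, -0.039]
contact_force: [-0.1, 0.1, -4.1]
opening: 0.74
```

```bash
python3 - <<'E'
from h import *
to([566,-104,18],-.042)
a=r.grab_frame("side")[170:270,250:390]; b=r.grab_frame("scene")[195:330,240:380]
A=np.zeros((580,800,3),np.uint8); x=cv2.resize(a,(400,286),interpolation=cv2.INTER_CUBIC); A[:286,:400]=x
A[:386,400:]=cv2.resize(b,(400,386),interpolation=cv2.INTER_CUBIC); cv2.imwrite("pics/c.png",A[:386])
E
```

```text
6.7 [ 554.92996761 -102.69175033   28.69826827] [-1.57050234  0.00221502 -0.03891051] [-0.1368318   0.06757397 -4.05674283] 0.7397956921649547
q [-1.85621423e-01  5.29724065e-01  1.90133597e+00 -5.04241294e-05
  7.12766813e-01 -1.71746872e+00] shift cm [ 1.11  1.07 -0.09]
turn [-0.01664814  0.17699576 -0.12693705]
```

View pics/c.png

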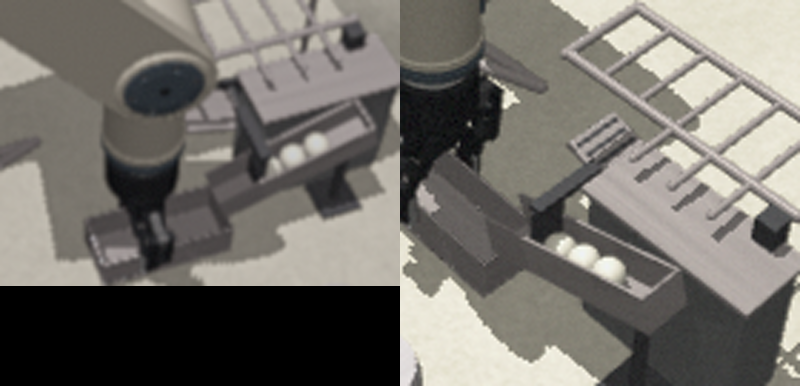

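```bash
python3 - <<'E'
from h import *
S=cal("side");C=cal("scene")
sd=lambda u,v:(250+u/2.857,170+v/2.857); sc=lambda u,v:(240+(u-400)/2.857,195+v/2.857)
print("pan front right rim",onz(S,*sd(230,230),57),"bottom",onz(S,*sd(231,246),12),"exp",[554.9+100+0,-102.7-32-4])
print("chute right bottom tip side",onz(S,*sd(222,213),63),"left",onz(S,*sd(208,186),63), "scene left top",onz(C,*sc(485,203),97),"exp R/L",W((-30,-82,63)),W((-30,-38,63)))
for c,g in ((S,lambda p:((p[0]-250)*2.857,(p[1]-170)*2.857)),(C,lambda p:((p[0]-240)*2.857+400,(p[1]-195)*2.857))):
  for p in [(-30,-82,63),(-30,-38,63),(-30,-82,97),(-30,-38,97)]: print(np.round(g(proj(c,W(p)))))
  for p in [(655,-139,57),(657,-75,57)]: print("pan",np.round(g(proj(c,p))))
E
```

```text
pan front right rim [ 647.33710868 -140.96856834   57.        ] bottom [ 655.26586527 -135.90755028   12.        ] exp [654.9, -138.7]
chute right bottom tip side [ 646.41599923 -121.4363131    63.        ] left [647.03650551 -83.63011443  63.        ] scene left top [ 627.36393295 -113.5578064    97.        ] exp R/L [ 646.33659482 -129.14687652   63.        ] [648.20323806 -85.18648931  63.        ]
[225. 219.]
[210. 187.]
[228. 201.]
[212. 169.]
pan [236. 226.]
pan [213. 180.]
[488. 252.]
[526. 225.]
[488. 226.]
[527. 198.]
pan [487. 269.]
pan [542. 229.]
```

Call:
apply_moves(
  plan="1 0.1 0 0 0 0 0.6;0.3 0.5 0 0 0 0 0.6;0 0.4 0 0 0 0 0.6;0 0 0 0 0 0 0.6",
)

```text
clock: 7.2
eef_pos: [562.5, -102.6, 18.3]
tcp_rot: [-1.57, 0.007, -0.039]
contact_force: [-0.7, -0.6, -3.1]
opening: 0.737
```

```bash
python3 - <<'E'
from h import *
to([566,-104,17],-.042)
E
```

```text
7.2 [ 562.53396955 -102.55608865   18.31702755] [-1.56987207  0.00729189 -0.03917823] [-0.71300587 -0.55783192 -3.05206764] 0.7370834792554045
q [-1.82876099e-01  5.56475246e-01  1.88376798e+00 -1.98951441e-04
  7.08698530e-01 -1.71433930e+00] shift cm [ 0.35  0.13 -0.13]
turn [-0.05236629  0.16148176 -0.41786912]
```

Call:
apply_moves(
  plan="0.3 0.1 -0.1 0 0 0 0.6;0 0.1 0 0 0 0 0.6;0 0 0 0 0 0 0.3;0 0 0 0 0 0 0;0 0 0 0 0 0 0;0 0 0 0 0 0 0;0 0 0 0 0 0 0;0 -2 0 0 0 0 0;0 -4 0 0 0 0 0;0 -4 0 0 0 0 0;0 -4 0 0 0 0 0;-2 -2 0 0 0 0 0;0 0 0 0 0 0 0",
)

```text
clock: 8.5
eef_pos: [546.2, -103.2, 182.7]
tcp_rot: [-1.57, 0.008, -0.039]
contact_force: [-0.4, -0.4, -0.1]
opening: 1.001
```

```bash
python3 - <<'E'
from h import *
to([540,-104,180],-.042)
C=cal("wrist");cv2.imwrite("pics/w4.png",r.grab_frame("wrist"))
np.save("w4C.npy",np.concatenate([[C[0],C[1],C[2]],C[3].ravel(),C[4]]))
E
```

```text
8.5 [ 546.24189438 -103.20388206  182.71054695] [-1.56986566  0.00760298 -0.03920043] [-0.42512034 -0.35719302 -0.13558416] 1.0011258508172498
q [-1.89297987e-01  3.03355441e-01  1.82391250e+00 -2.53990875e-04
  1.02198139e+00 -1.72075702e+00] shift cm [-0.62  0.28 -0.1 ]
turn [-0.05271342  0.16020008 -0.43569289]
```

View pics/w4.png

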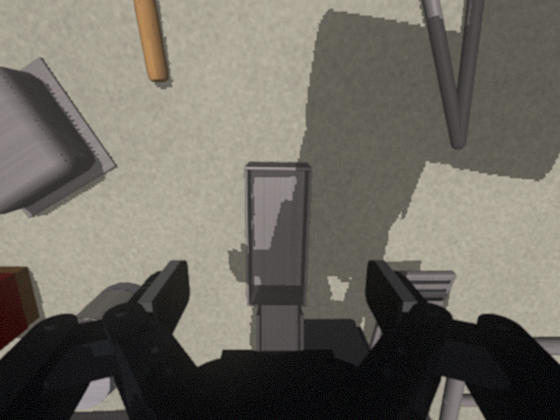

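```bash
python3 - <<'E'
from h import *
a=np.load("w4C.npy");C=(a[0],a[1],a[2],a[3:12].reshape(3,3),a[12:])
print("pan near rim",onz(C,246,166,45),onz(C,310,166,45)); print("pan far",onz(C,248,304,45),onz(C,305,304,45))
print("mouth floor L/R at 66",onz(C,257,306,66),onz(C,302,306,66),W((-30,-60,66)))
print("treadle end right/left",onz(C,455,273,76),onz(C,395,271,76),W((-67,105,76)),W((-67,45,76)))
E
```

```text
pan near rim [ 511.37736011 -130.79685067   45.        ] [513.71927282 -70.98353809  45.        ]
pan far [ 658.26284288 -138.55691328   45.        ] [660.66906234 -77.65672862  45.        ]
mouth floor L/R at 66 [ 647.28515206 -126.94706109   66.        ] [649.04640865 -82.37724636  66.        ] [ 647.26991644 -107.16668291   66.        ]
treadle end right/left [613.23712112  58.41571093  76.        ] [609.01989149   2.99793055  76.        ] [617.30313935  59.25444636  76.        ] [614.75771675  -0.69153618  76.        ]
```

Call:
apply_moves(
  plan="-1.5 -3 2.5 0 0 0 0.5;-1.5 -3 3 0 0 0 1;-1.5 -3 3 0 0 0 1;-1.5 -3 3 0 0 0 1;-1 -2 2 0 0 0 1;0 0 0 0 0 -7 1;0 0 0 0 0 -7 1;0 0 0 0 0 -7 1;0 0 0 0 0 0 1",
  squeeze=80,
)

```text
clock: 9.45
eef_pos: [483.8, 40.5, 318.9]
tcp_rot: [-1.567, -0.362, -0.041]
contact_force: [0.2, 0.1, -0.4]
opening: 0.002
```

```bash
python3 - <<'E'
from h import *
to([480,30,330],-.042)
E
```

```text
9.45 [483.81352703  40.52860837 318.91173585] [-1.56727985 -0.36236801 -0.0406031 ] [ 0.19047831  0.13579949 -0.4279441 ] 0.0018106105654843048
q [ 0.11741401 -0.14673279  2.05003236 -0.0678837   0.88067459 -1.37965846] shift cm [ 0.08 -1.16 -1.06]
turn [-0.21377112  0.11566365 20.7619952 ]
```

```bash
cat > kin.py <<'E'
from h import *
from scipy.optimize import fsolve
def Rm(t): return np.array([[np.cos(t),np.sin(t)],[-np.sin(t),np.cos(t)]])
D=np.loadtxt("log.txt"); A=[];b=[]
for d in D:
    A.append(np.hstack([np.eye(2),Rm(d[1]),Rm(d[1]+d[2]),Rm(d[1]+d[2]+d[4])])); b+= [np.hypot(d[6],d[7]),d[8]]
A=np.vstack(A); k,_,rk,sv=np.linalg.lstsq(A,b,rcond=1e-4)
def fk(j): return k[:2]+Rm(j[0])@k[2:4]+Rm(j[0]+j[1])@k[4:6]+Rm(sum(j))@k[6:]
def ik(rho,z,tilt): return fsolve(lambda j:[*(fk(j)-[rho,z])/100,sum(j)-np.pi+tilt],[0.3,2.2,0.3])
E
python3 - <<'E'
from kin import *
print(k,sv,np.abs(A@k-b).max())
for rho,z in [(530,75),(560,110),(620,72),(620,34),(632,34)]:
  for t in (30,37,45): print(rho,z,t,ik(rho,z,np.radians(t)))
E
```

```text
[-1.31276141e+00  2.95551761e+02  3.40295485e-02  5.68065569e+02
  5.84837432e+01  4.94293828e+02 -1.29913764e+00  3.44216690e+02] [5.97177147 5.97177147 0.50251627 0.50251627 0.24307232 0.24307232
 0.16229205 0.16229205] 0.011982719146203635
530 75 30 [ 0.31487418  2.33435891 -0.03123921]
530 75 37 [ 0.34739667  2.41282705 -0.26440289]
530 75 45 [ 0.42724133  2.49276543 -0.56381227]
560 110 30 [0.2647015  2.25729207 0.0960003 ]
560 110 37 [ 0.27969049  2.33880608 -0.12267573]
560 110 45 [ 0.33240578  2.4238535  -0.40006479]
620 72 30 [0.41286046 2.15286431 0.05226911]
620 72 37 [ 0.4306644   2.2318804  -0.16672397]
620 72 45 [ 0.48149248  2.31146416 -0.43676215]
620 34 30 [ 0.49330191  2.16254874 -0.03785678]
620 34 37 [ 0.52036381  2.23785912 -0.2624021 ]
620 34 45 [ 0.58220757  2.31144927 -0.53746235]
632 34 30 [ 0.50340425  2.13741723 -0.0228276 ]
632 34 37 [ 0.5283447   2.21302476 -0.24554863]
632 34 45 [ 0.58666058  2.28692861 -0.5173947 ]
```

```bash
cat >> kin.py <<'E'
z=lambda a:Ro.from_euler('z',a)
y=lambda a:Ro.from_euler('y',a)
def R0(j): return z(j[0])*y(j[1]+j[2])*z(j[3])*y(j[4])*z(j[5])
K=Ro.concatenate([R0(d[:6]).inv()*Ro.from_euler('xyz',d[9:12]) for d in D]).mean()
def FK(j):
    s,c=np.sin,np.cos
    w=k[:2]+Rm(j[1])@k[2:4]+Rm(j[1]+j[2])@k[4:6]
    R=R0(j); p=z(j[0]).apply([w[0],0,w[1]])+R.apply([0,0,k[7]]); return p,R*K
def rows(js):
    for a,b in zip(js[:-1],js[1:]):
        p,R=FK(a);p2,R2=FK(b); print(np.round(R.inv().apply(p2-p)/10,1),np.round(np.degrees((R.inv()*R2).as_rotvec()),1),np.round(p2))
E
python3 - <<'E'
from kin import *
for d in D[[0,-1]]:
    p,R=FK(d[:6]); print(p-d[6:9],np.degrees((R.inv()*Ro.from_euler('xyz',d[9:12])).magnitude()))
a=r.sense()["qpos"]; b=np.array([.05,-.1,2.5,0,.45,a[5]])
rows(np.linspace(a,b,9))
b[5]=1.7; print("sweep"); js=[b+np.array([0,0,0,t,0,0]) for t in np.linspace(0,np.pi,21)]; rows(js); print(FK(js[-1])[1].as_euler('xyz'))
E
```

```text
[-0.17792669 -1.97278787  0.0115592 ] 0.00045254746080135327
[-0.54987343 -1.65605259  0.12233646] 0.0004759434032961952
[-2.3  2.1 -0.3] [0.2 0.6 0.6] [470.  36. 291.]
[-2.4  2.  -0.4] [0.2 0.7 0.5] [454.  34. 264.]
[-2.4  1.9 -0.4] [0.2 0.7 0.5] [437.  31. 238.]
[-2.5  1.7 -0.5] [0.2 0.7 0.5] [419.  28. 213.]
[-2.6  1.6 -0.5] [0.1 0.8 0.5] [399.  25. 189.]
[-2.7  1.4 -0.6] [0.1 0.8 0.5] [378.  22. 167.]
[-2.7  1.3 -0.6] [0.  0.9 0.5] [355.  19. 146.]
[-2.8  1.1 -0.7] [0.  0.9 0.5] [331.  17. 127.]
sweep
[ 0.1 -0.1 -2.3] [-3.9  8.1 -0.5] [331.  40. 128.]
[ 0.1 -0.1 -2.3] [-3.9  8.1 -0.5] [334.  63. 132.]
[ 0.1 -0.1 -2.3] [-3.9  8.1 -0.5] [340.  85. 138.]
[ 0.1 -0.1 -2.3] [-3.9  8.1 -0.5] [348. 106. 146.]
[ 0.1 -0.1 -2.3] [-3.9  8.1 -0.5] [358. 124. 157.]
[ 0.1 -0.1 -2.3] [-3.9  8.1 -0.5] [371. 140. 169.]
[ 0.1 -0.1 -2.3] [-3.9  8.1 -0.5] [385. 153. 182.]
[ 0.1 -0.1 -2.3] [-3.9  8.1 -0.5] [400. 163. 197.]
[ 0.1 -0.1 -2.3] [-3.9  8.1 -0.5] [417. 169. 212.]
[ 0.1 -0.1 -2.3] [-3.9  8.1 -0.5] [434. 172. 228.]
[ 0.1 -0.1 -2.3] [-3.9  8.1 -0.5] [451. 171. 244.]
[ 0.1 -0.1 -2.3] [-3.9  8.1 -0.5] [469. 166. 259.]
[ 0.1 -0.1 -2.3] [-3.9  8.1 -0.5] [485. 158. 274.]
[ 0.1 -0.1 -2.3] [-3.9  8.1 -0.5] [500. 146. 288.]
[ 0.1 -0.1 -2.3] [-3.9  8.1 -0.5] [514. 132. 300.]
[ 0.1 -0.1 -2.3] [-3.9  8.1 -0.5] [526. 114. 310.]
[ 0.1 -0.1 -2.3] [-3.9  8.1 -0.5] [536.  95. 318.]
[ 0.1 -0.1 -2.3] [-3.9  8.1 -0.5] [544.  74. 324.]
[ 0.1 -0.1 -2.3] [-3.9  8.1 -0.5] [549.  51. 328.]
[ 0.1 -0.1 -2.3] [-3.9  8.1 -0.5] [552.  28. 329.]
[-1.25807198 -1.17119727 -0.28755244]
```

Call:
apply_moves(
  plan="-2.3 2.1 -0.3 0.2 0.6 0.6 1;-2.4 2 -0.4 0.2 0.7 0.5 1;-2.4 1.9 -0.4 0.2 0.7 0.5 1;-2.5 1.7 -0.5 0.2 0.7 0.5 1;-2.6 1.6 -0.5 0.1 0.8 0.5 1;-2.7 1.4 -0.6 0.1 0.8 0.5 1;-2.7 1.3 -0.6 0 0.9 0.5 1;-2.8 1.1 -0.7 0 0.9 0.5 1",
)

```text
clock: 10.25
eef_pos: [334.5, 18.4, 124.3]
tcp_rot: [-1.514, -0.268, -0.154]
contact_force: [0.3, 0.1, -0.4]
opening: 0.001
```

Call:
apply_moves(
  plan="0 0 0 0 8.5 0 1;0 0 0 0 8.5 0 1;0 0 0 0 8.5 0 1;0 0 0 0 8.5 0 1;0 0 0 0 8.5 0 1;0 0 0 0 8.5 0 1;0 0 0 0 8.5 0 1;0 0 0 0 8.5 0 1;0 0 0 0 8.5 0 1;0 0 0 0 8.5 0 1;0 0 0 0 8.5 0 1;0 0 0 0 8.5 0 1;0 0 0 0 8.5 0 1;0 0 0 0 8.5 0 1;0 0 0 0 8.5 0 1;0 0 0 0 8.5 0 1;0 0 0 0 8.5 0 1;0 0 0 0 8.5 0 1;0 0 0 0 8.5 0 1;0 0 0 0 8.5 0 1",
)

```text
clock: 12.25
eef_pos: [346.0, 17.6, 113.7]
tcp_rot: [-1.59, 0.196, 3.132]
contact_force: [0.3, -0.6, -0.1]
opening: 0.001
```

```bash
python3 - <<'E'
from kin import *
s=r.sense();print(s["clock"],s["qpos"],s["eef_pos"]); a=s["qpos"]
print("sweep"); js=[a+np.array([0,0,0,t,0,0]) for t in np.linspace(0,np.pi-a[3],21)]; rows(js[:2]+js[-2:])
E
```

```text
12.25 [3.61696262e-02 1.05886016e-03 2.42807731e+00 2.14478632e-02
 5.16001526e-01 1.59698053e+00] [345.96286065  17.64850996 113.71023615]
sweep
[-0.1 -0.1 -2.6] [-4.4  7.8 -0.1] [346.  43. 115.]
[-28.6 -16.3  -6.3] [-79.4 139.9  -2.1] [600.  48. 334.]
[-0.1 -0.1 -2.6] [-4.4  7.8 -0.1] [602.  22. 336.]
```

Call:
apply_moves(
  plan="-0.1 -0.1 -2.6 -4.4 7.8 -0.1 1;-0.1 -0.1 -2.6 -4.4 7.8 -0.1 1;-0.1 -0.1 -2.6 -4.4 7.8 -0.1 1;-0.1 -0.1 -2.6 -4.4 7.8 -0.1 1;-0.1 -0.1 -2.6 -4.4 7.8 -0.1 1;-0.1 -0.1 -2.6 -4.4 7.8 -0.1 1;-0.1 -0.1 -2.6 -4.4 7.8 -0.1 1;-0.1 -0.1 -2.6 -4.4 7.8 -0.1 1;-0.1 -0.1 -2.6 -4.4 7.8 -0.1 1;-0.1 -0.1 -2.6 -4.4 7.8 -0.1 1;0 0 0 0 0 0 1",
)

```text
clock: 13.35
eef_pos: [485.2, 203.6, 222.3]
tcp_rot: [-2.313, -0.391, 1.973]
contact_force: [-0.5, -0.3, 0.5]
opening: 0.004
```

```bash
python3 - <<'E'
from kin import *
s=r.sense();print(s["clock"],s["qpos"],s["eef_pos"]); a=s["qpos"]
b=np.array([.04,a[1],a[2],np.pi,.5,1.65]); rows(np.linspace(a,b,12))
E
```

```text
13.35 [0.07301269 0.0398666  2.36687427 1.46920582 0.50902117 1.69347122] [485.17447856 203.57925578 222.30880938]
[-0.  -0.1 -2.6] [-4.3  7.5 -0.4] [504. 203. 240.]
[-0.  -0.1 -2.6] [-4.3  7.5 -0.3] [524. 199. 257.]
[-0.  -0.1 -2.6] [-4.3  7.5 -0.3] [543. 192. 273.]
[-0.1 -0.1 -2.6] [-4.3  7.5 -0.3] [561. 180. 288.]
[-0.  -0.1 -2.7] [-4.3  7.5 -0.3] [578. 165. 302.]
[-0.  -0.1 -2.7] [-4.3  7.5 -0.3] [594. 147. 314.]
[-0.  -0.1 -2.7] [-4.3  7.5 -0.3] [607. 127. 325.]
[-0.  -0.1 -2.7] [-4.3  7.5 -0.3] [618. 103. 333.]
[-0.  -0.1 -2.7] [-4.3  7.5 -0.3] [626.  78. 339.]
[-0.  -0.1 -2.7] [-4.3  7.5 -0.3] [631.  52. 343.]
[ 0.  -0.1 -2.7] [-4.3  7.5 -0.3] [634.  25. 344.]
```

Call:
apply_moves(
  plan="0 -0.1 -2.6 -4.3 7.5 -0.3 1;0 -0.1 -2.6 -4.3 7.5 -0.3 1;0 -0.1 -2.6 -4.3 7.5 -0.3 1;0 -0.1 -2.7 -4.3 7.5 -0.3 1;0 -0.1 -2.7 -4.3 7.5 -0.3 1;0 -0.1 -2.7 -4.3 7.5 -0.3 1;0 -0.1 -2.7 -4.3 7.5 -0.3 1;0 -0.1 -2.7 -4.3 7.5 -0.3 1;0 -0.1 -2.7 -4.3 7.5 -0.3 1;0 -0.1 -2.7 -4.3 7.5 -0.3 1;0 -0.1 -2.7 -4.3 7.5 -0.3 1;0 0 0 0 0 0 1",
)

```text
clock: 14.55
eef_pos: [654.0, 29.9, 343.0]
tcp_rot: [-1.358, -1.227, -0.17]
contact_force: [0.7, 1.5, 0.1]
opening: 0.0
```

```bash
cat >> kin.py <<'E'
def goal(x,yd,zz,tilt,roll=1.65):
    rho=np.hypot(x,yd); j=ik(rho,zz,tilt); j=fsolve(lambda j:[*(fk(j)-[rho,zz])/100,sum(j)-np.pi+tilt],[.3,2.3,-.3])
    return np.array([np.arctan2(yd,x),j[0],j[1],np.pi,-j[2],roll])
E
python3 - <<'E'
from kin import *
s=r.sense();print(s["clock"],s["qpos"],s["eef_pos"],s["tcp_rot"]); a=s["qpos"]
g=goal(540,30,115,np.radians(45),1.6);
# roll so that jaw axis is horizontal
for rr in np.linspace(1.4,1.9,11): g[5]=rr; print(rr,FK(g)[1].as_matrix()[:,2])
g[5]=1.6;print(g,FK(g)[0],FK(g)[1].as_matrix()); rows(np.linspace(a,g,13))
E
```

```text
14.55 [0.0316003  0.07311803 2.32964485 3.09407509 0.49700621 1.68013515] [654.02602739  29.9402783  342.99145639] [-1.35776585 -1.22738045 -0.17022227]
1.4 [-0.17466291  0.97726586 -0.12018448]
1.45 [-0.14014306  0.98645808 -0.08520788]
1.5 [-0.10527292  0.99318467 -0.05001831]
1.5499999999999998 [-0.07013966  0.99742881 -0.01470372]
1.5999999999999999 [-0.03483109  0.9991799   0.02064762]
1.65 [5.64545517e-04 9.98433560e-01 5.59473585e-02]
1.7 [0.03595877 0.99519166 0.09110726]
1.75 [0.07126311 0.98946229 0.12603943]
1.7999999999999998 [0.10638933 0.98125979 0.16065658]
1.8499999999999999 [0.14124963 0.97060465 0.19487217]
1.9 [0.17575688 0.9575235  0.22860068]
[0.05549851 0.30085761 2.45985244 3.14159265 0.40451556 1.6       ] [539.08278533  29.94904363 114.08137096] [[ 0.70733594  0.70601888 -0.03483109]
 [ 0.01005166  0.03922363  0.9991799 ]
 [ 0.70680608 -0.70710596  0.02064762]]
[-2.2  0.1 -0.1] [-0.2 -0.2  2.1] [648.  29. 323.]
[-2.2  0.2 -0.1] [-0.2 -0.2  2.1] [642.  29. 301.]
[-2.2  0.2 -0.1] [-0.1 -0.2  2.1] [634.  29. 281.]
[-2.2  0.2 -0.1] [-0.1 -0.2  2.1] [626.  30. 260.]
[-2.2  0.2 -0.1] [-0.1 -0.2  2.1] [617.  30. 240.]
[-2.2  0.2 -0.1] [-0.1 -0.2  2.1] [608.  30. 221.]
[-2.1  0.2 -0. ] [-0.1 -0.2  2.1] [598.  30. 202.]
[-2.1  0.2 -0. ] [-0.1 -0.2  2.1] [587.  30. 183.]
[-2.1  0.2 -0. ] [-0.1 -0.2  2.1] [576.  30. 165.]
[-2.1  0.2 -0. ] [-0.1 -0.2  2.1] [564.  30. 148.]
[-2.1  0.2 -0. ] [-0.1 -0.2  2.1] [552.  30. 131.]
[-2.1  0.2 -0. ] [-0.1 -0.3  2.1] [539.  30. 114.]
```

Call:
apply_moves(
  plan="0 -2.5 0 0 0 0 1;-0.5 -3 0 0 0 2 1;-0.5 -3 0 0 0 2 1;-0.5 -3 0 0 0 2 1;0 0 0 0 0 0 1",
)

```text
clock: 15.05
eef_pos: [541.5, 26.5, 368.2]
tcp_rot: [-1.474, -1.123, -0.036]
contact_force: [-0.0, -0.6, 0.3]
opening: -0.0
```

```bash
python3 - <<'E'
from kin import *
s=r.sense();print(s["clock"],s["qpos"],s["eef_pos"],s["tcp_rot"]); a=s["qpos"]
g=goal(540,30,115,np.radians(45),1.57); rows(np.linspace(a,g,11))
E
```

```text
15.05 [ 0.01175861 -0.25067402  2.42422259  2.80578617  0.16532949  1.92288986] [541.48219773  26.45450786 368.16372525] [-1.47384473 -1.12274139 -0.03558932]
[-2.   1.6  0.2] [ 0.3 -0.1  2. ] [547.  28. 344.]
[-2.   1.5  0.1] [ 0.2 -0.1  1.9] [551.  31. 319.]
[-2.1  1.5  0.1] [ 0.1 -0.1  1.9] [554.  33. 294.]
[-2.1  1.5  0. ] [ 0.  -0.1  1.9] [555.  34. 268.]
[-2.1  1.5 -0. ] [-0.1 -0.1  1.9] [556.  35. 242.]
[-2.1  1.4 -0.1] [-0.2 -0.2  1.9] [555.  35. 217.]
[-2.2  1.4 -0.1] [-0.3 -0.2  1.9] [553.  35. 191.]
[-2.2  1.4 -0.1] [-0.4 -0.3  1.9] [550.  34. 165.]
[-2.2  1.3 -0.2] [-0.5 -0.3  2. ] [545.  32. 140.]
[-2.3  1.3 -0.2] [-0.5 -0.4  2. ] [539.  30. 114.]
```

Call:
apply_moves(
  plan="-2 1.6 0.2 0.3 -0.1 2 1;-2 1.5 0.1 0.2 -0.1 1.9 1;-2.1 1.4 0.1 0.1 -0.1 1.9 1;-2.1 1.4 0 0 -0.1 1.9 1;-2.1 1.4 0 -0.1 -0.1 1.9 1;-2.1 1.3 -0.1 -0.2 -0.2 1.9 1;-2.2 1.3 -0.1 -0.3 -0.2 1.9 1;0 0 0 0 0 0 1",
)

```text
clock: 15.85
eef_pos: [559.9, 38.0, 189.0]
tcp_rot: [-1.581, -0.897, 0.105]
contact_force: [0.3, -0.3, 0.4]
opening: -0.001
```

```bash
python3 - <<'E'
from kin import *
s=r.sense();print(s["clock"],s["qpos"],s["eef_pos"],s["tcp_rot"]); a=s["qpos"]
g=goal(560,30,125,np.radians(45),1.57); rows(np.linspace(a,g,5))
E
```

```text
15.85 [0.04054853 0.15270925 2.44175306 3.02445655 0.35104381 1.64079789] [559.8978952   38.00064768 188.97662818] [-1.58068738 -0.89656679  0.10467627]
[-1.2  1.  -0.2] [-0.4  0.5  1.6] [560.  35. 173.]
[-1.2  1.  -0.2] [-0.4  0.5  1.6] [561.  33. 157.]
[-1.3  1.1 -0.2] [-0.4  0.5  1.6] [560.  32. 141.]
[-1.3  1.1 -0.2] [-0.4  0.4  1.6] [559.  30. 124.]
```

```bash
python3 - <<'E'
from kin import *
a=r.sense()["qpos"]
t=np.radians(56)
for P in [(565,30,94),(628,30,92),(628,30,44)]: print(goal(*P,t,1.57))
g=goal(563,31,96,t,1.57); rows(np.linspace(a,g,6)); print(g,FK(g)[1].as_matrix())
E
```

```text
[0.05304753 0.53909048 2.50610059 3.14159265 0.88098279 1.57      ]
[0.04773441 0.55261978 2.37922498 3.14159265 0.76763649 1.57      ]
[0.04773441 0.6923536  2.36908218 3.14159265 0.89722751 1.57      ]
[-1.3  1.6  0.2] [ 0.2  0.5 -0.9] [564.  39. 169.]
[-1.4  1.4  0. ] [-0.1  0.5 -0.9] [567.  39. 149.]
[-1.5  1.2 -0.1] [-0.4  0.4 -0.9] [567.  38. 130.]
[-1.6  0.9 -0.3] [-0.6  0.2 -0.9] [566.  35. 112.]
[-1.6  0.7 -0.4] [-0.8  0.  -0.9] [562.  31.  95.]
[0.05500662 0.53209126 2.51013376 3.14159265 0.87801675 1.57      ] [[ 5.58302242e-01  8.27784285e-01 -5.54236887e-02]
 [ 3.15386298e-02  4.55799890e-02  9.98462708e-01]
 [ 8.29037950e-01 -5.59191955e-01 -6.59772078e-04]]
```

Call:
apply_moves(
  plan="-1.3 1.4 0.2 0.2 0.5 -0.9 1;-1.4 1.3 0 -0.1 0.5 -0.9 1;-1.5 1.1 -0.1 -0.4 0.4 -0.9 1;-1.6 0.8 -0.3 -0.6 0.2 -0.9 1;-1.6 0.6 -0.4 -0.8 0 -0.9 1;0 0 0 0 0 0 1",
)

```text
clock: 16.45
eef_pos: [566.9, 36.3, 100.4]
tcp_rot: [-1.586, -0.996, 0.087]
contact_force: [-0.0, 0.1, -0.2]
opening: 0.002
```

```bash
python3 - <<'E'
from kin import *
to([600,31,94]); s=r.sense(); print(Ro.from_euler('xyz',s["tcp_rot"]).as_matrix())
C=cal("wrist"); im=r.grab_frame("wrist"); sd=r.grab_frame("side")[150:260,250:400]
A=np.zeros((420,760,3),np.uint8); A[:,:]=0; A[:315,:420]=cv2.resize(im,(420,315)); A[:250,420:]=cv2.resize(sd,(340,250),interpolation=cv2.INTER_CUBIC); cv2.imwrite("pics/d.png",A[:315])
E
```

```text
16.45 [566.87006648  36.32223347 100.41191308] [-1.58593866 -0.99601178  0.08688132] [-0.00695354  0.13812399 -0.17552577] 0.0019851437937760184
q [0.05365955 0.52913275 2.50747285 3.12520969 0.89111202 1.56303408] shift cm [ 1.23  3.09 -0.77]
[[ 0.54160341  0.83736176 -0.07410144]
 [ 0.04717398  0.05773563  0.99721673]
 [ 0.83930945 -0.54359164 -0.00823187]]
```

View pics/d.png

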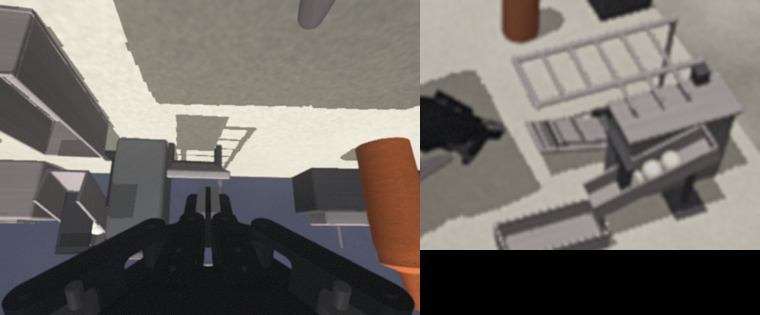

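Call:
apply_moves(
  plan="0.9 1.8 -0.4 0 0 0 1;0.9 1.8 -0.3 0 0 0 1;0.8 1.7 -0.2 0 0 0 1;0 0 0 0 0 0 1",
)

```text
clock: 16.95
eef_pos: [633.3, 33.4, 104.1]
tcp_rot: [-1.587, -1.009, 0.094]
contact_force: [-0.7, 0.8, 0.0]
opening: 0.001
```

```bash
python3 - <<'E'
from kin import *
to([628,30,88]); cv2.imwrite("pics/e.png",cv2.resize(r.grab_frame("side")[150:260,250:400],None,fx=4,fy=4,interpolation=cv2.INTER_CUBIC))
E
```

```text
16.95 [633.26771985  33.37010079 104.09514587] [-1.58739345 -1.00928766  0.09415811] [-0.67603659  0.84119685  0.03682093] 0.0011379188570387123
q [0.02982613 0.53913499 2.37895068 3.08808278 0.7861325  1.57436173] shift cm [-1.66  0.39 -0.28]
```

View pics/e.png

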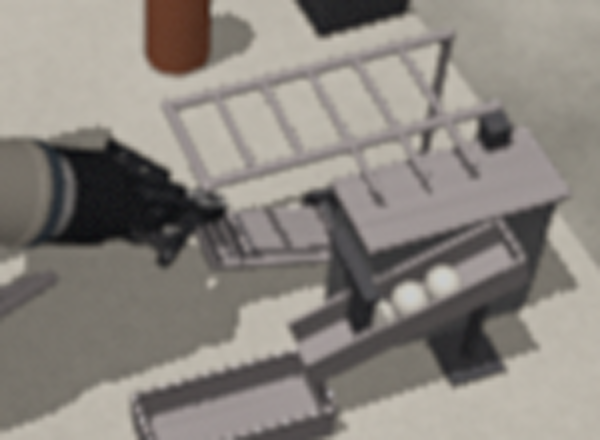

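Call:
apply_moves(
  plan="-0.8 0.5 -0.1 0 0 0 1;-0.8 0.5 -0.1 0 0 0 1;0 0 0 0 0 0 1",
)

```text
clock: 17.3
eef_pos: [630.8, 31.5, 86.0]
tcp_rot: [-1.588, -1.01, 0.096]
contact_force: [0.5, -0.4, 0.3]
opening: 0.001
```

Call:
apply_moves(
  plan="-0.8 0.5 0 0 0 0 1;-0.4 0.3 0 0 0 0 1",
)

```text
clock: 17.5
eef_pos: [630.5, 31.5, 71.4]
tcp_rot: [-1.588, -1.011, 0.096]
contact_force: [-2.8, -0.3, 4.9]
opening: 0.002
```

Call:
apply_moves(
  plan="-0.8 0.5 0 0 0 0 1;-0.4 0.3 0 0 0 0 1",
)

```text
clock: 17.7
eef_pos: [630.5, 31.7, 57.0]
tcp_rot: [-1.588, -1.013, 0.097]
contact_force: [-3.7, -0.7, 6.8]
opening: -0.003
```

Call:
apply_moves(
  plan="-0.5 0.3 0 0 0 0 1;-0.2 0.1 0 0 0 0 1",
)

```text
clock: 17.9
eef_pos: [629.8, 31.7, 48.9]
tcp_rot: [-1.587, -1.014, 0.097]
contact_force: [-2.8, 0.1, 8.1]
opening: 0.004
```

Call:
apply_moves(
  plan="-0.2 0.1 0 0 0 0 1;-0.1 0.1 0 0 0 0 1",
)

```text
clock: 18.1
eef_pos: [629.6, 31.8, 45.6]
tcp_rot: [-1.587, -1.016, 0.097]
contact_force: [-6.2, -1.5, 7.8]
opening: 0.002
```

Call:
apply_moves(
  plan="-0.1 0.1 0 0 0 0 1",
)

```text
clock: 18.2
eef_pos: [629.5, 31.8, 44.4]
tcp_rot: [-1.587, -1.016, 0.097]
contact_force: [-6.1, -1.0, 8.2]
opening: 0.001
```

Call:
apply_moves(
  plan="-0.1 0.06 0 0 0 0 1",
)

```text
clock: 18.3
eef_pos: [629.4, 31.8, 43.7]
tcp_rot: [-1.587, -1.018, 0.097]
contact_force: [-2.9, -0.2, 7.3]
opening: -0.002
```

Call:
apply_moves(
  plan="-0.1 0.06 0 0 0 0 1",
)

```text
clock: 18.4
eef_pos: [629.3, 31.8, 43.0]
tcp_rot: [-1.587, -1.019, 0.097]
contact_force: [-3.2, -0.1, 8.7]
opening: -0.004
```

Call:
apply_moves(
  plan="-0.1 0.06 0 0 0 0 1",
)

```text
clock: 18.5
eef_pos: [629.3, 31.7, 42.4]
tcp_rot: [-1.587, -1.021, 0.097]
contact_force: [-3.3, -0.9, 7.7]
opening: 0.003
```

Call:
apply_moves(
  plan="-0.1 0.06 0 0 0 0 1;-0.1 0.06 0 0 0 0 1",
)

```text
clock: 18.7
eef_pos: [629.3, 31.7, 41.4]
tcp_rot: [-1.587, -1.024, 0.097]
contact_force: [-5.9, -1.3, 11.5]
opening: 0.003
```

Call:
apply_moves(
  plan="-0.1 0.06 0 0 0 0 1;-0.1 0.06 0 0 0 0 1",
)

```text
clock: 18.9
eef_pos: [629.3, 31.8, 41.3]
tcp_rot: [-1.587, -1.03, 0.097]
contact_force: [-7.3, -1.3, 13.9]
opening: -0.003
```

Call:
apply_moves(
  plan="-0.1 0.06 0 0 0 0 1;-0.1 0.06 0 0 0 0 1",
)

```text
clock: 19.1
eef_pos: [629.2, 31.7, 41.4]
tcp_rot: [-1.588, -1.035, 0.097]
contact_force: [-7.2, -0.6, 12.7]
opening: -0.0
```

Call:
apply_moves(
  plan="-0.16 0.1 0 0 0 0.2 1;-0.16 0.1 0 0 0 0.2 1;-0.16 0.1 0 0 0 0.2 1",
)

```text
clock: 19.4
eef_pos: [629.3, 31.7, 41.0]
tcp_rot: [-1.588, -1.037, 0.096]
contact_force: [-12.3, -0.2, 19.9]
opening: 0.004
```

Call:
apply_moves(
  plan="-0.16 0.1 0 0 0 0.2 1;-0.16 0.1 0 0 0 0.2 1;-0.16 0.1 0 0 0 0.2 1;-0.16 0.1 0 0 0 0.2 1",
)

```text
clock: 19.8
eef_pos: [629.3, 31.8, 41.1]
tcp_rot: [-1.588, -1.04, 0.096]
contact_force: [-10.5, -0.9, 18.4]
opening: 0.002
```

Firm on the stop, about 21 N. I'll hold it for another 1.5 s and check the balls.

Call:
apply_moves(
  plan="-0.16 0.1 0 0 0 0.3 1;-0.16 0.1 0 0 0 0.3 1;-0.16 0.1 0 0 0 0.3 1;-0.16 0.1 0 0 0 0.3 1;-0.16 0.1 0 0 0 0.3 1;-0.16 0.1 0 0 0 0.3 1;-0.16 0.1 0 0 0 0.3 1;-0.16 0.1 0 0 0 0.3 1;-0.16 0.1 0 0 0 0.3 1;-0.16 0.1 0 0 0 0.3 1",
)

```text
clock: 20.8
eef_pos: [629.4, 31.7, 41.0]
tcp_rot: [-1.588, -1.028, 0.095]
contact_force: [-9.8, -0.8, 19.5]
opening: 0.001
```

```bash
python3 - <<'E'
from kin import *
im=r.grab_frame("side")[150:270,260:400]; cv2.imwrite("pics/f.png",cv2.resize(im,None,fx=4,fy=4,interpolation=cv2.INTER_CUBIC)); s=r.sense();print(s["contact_force"])
E
```

```text
[-10.16145111  -1.43121562  20.03242302]
```

```bash
cat > balls.py <<'E'
from kin import *
def balls(n):
    C=cal(n); im=r.grab_frame(n); ref=cv2.imread(f"pics/{n}1.png")
    ch=[W((x,y,z)) for x,y,z in [(-30,-80,80),(-30,-40,80),(90,-40,120),(90,-80,120)]]
    pn=[(515,-73,25),(515,-133,25),(657,-136,25),(659,-76,25)]
    for nm,poly in (("chute",ch),("pan",pn)):
        m=np.zeros(im.shape[:2],np.uint8); cv2.fillConvexPoly(m,np.array([proj(C,p) for p in poly],np.int32),255)
        for t,I in (("ref",ref),("now",im)):
            w=((I.min(2)>170)&(m>0)).astype(np.uint8); k2,l,st,ce=cv2.connectedComponentsWithStats(w)
            print(n,nm,t,int(w.sum()),[(int(st[i,4]),ce[i].round(1).tolist(),onz(C,*ce[i],20 if nm=="pan" else 100).round().tolist()) for i in range(1,k2) if st[i,4]>5])
balls("side"); balls("scene"); print(r.sense()["contact_force"])
E
python3 balls.py
```

```text
side chute ref 62 [(30, [360.4, 219.5], [768.0, -94.0, 100.0]), (30, [352.0, 223.5], [736.0, -99.0, 100.0])]
side chute now 0 []
side pan ref 64 [(49, [325.6, 250.2], [646.0, -114.0, 20.0])]
side pan now 91 [(32, [318.5, 249.5], [626.0, -104.0, 20.0]), (31, [304.9, 253.6], [580.0, -102.0, 20.0]), (28, [290.1, 257.8], [530.0, -100.0, 20.0])]
scene chute ref 166 [(24, [280.4, 272.9], [662.0, -113.0, 100.0]), (142, [306.4, 285.3], [729.0, -97.0, 100.0])]
scene chute now 42 [(13, [282.0, 272.7], [664.0, -109.0, 100.0]), (17, [291.5, 279.6], [694.0, -109.0, 100.0]), (6, [306.7, 287.8], [735.0, -102.0, 100.0]), (6, [313.0, 290.7], [750.0, -97.0, 100.0])]
scene pan ref 929 [(929, [257.7, 273.3], [576.0, -105.0, 20.0])]
scene pan now 219 [(47, [246.5, 261.9], [527.0, -100.0, 20.0]), (102, [257.2, 271.8], [571.0, -103.0, 20.0]), (49, [270.1, 283.7], [622.0, -107.0, 20.0]), (9, [263.2, 285.4], [614.0, -123.0, 20.0])]
[-11.52770111  -0.42763755  18.64208212]
```

All three balls are in the pan and the chute is empty. I'll release the treadle and back out.

Call:
apply_moves(
  plan="0.5 -0.3 0 0 0 0 1;0.8 -0.5 0 0 0 0 1;0.8 -0.5 0 0 0 0 1;0.8 -0.5 0 0 0 0 1;0.8 -0.5 0 0 0 0 1;0.6 -0.4 0 0 0 0 1;0 0 0 0 0 0 1",
)

```text
clock: 21.65
eef_pos: [629.0, 32.0, 96.3]
tcp_rot: [-1.588, -1.033, 0.095]
contact_force: [0.6, -0.1, -0.2]
opening: -0.002
```

Call:
apply_moves(
  plan="-0.8 -1.8 0.1 0 0 0 1;-1 -2 0.1 0 0 0 1;-1 -2 0.1 0 0 0 1;-1 -2 0.1 0 0 0 1;0 0 0 0 0 0 1;0 0 0 0 0 0 1",
)

```text
clock: 22.25
eef_pos: [537.0, 29.2, 101.5]
tcp_rot: [-1.587, -1.025, 0.095]
contact_force: [0.3, -0.4, -0.2]
opening: 0.004
```

```bash
cat >> balls.py <<'E'
s=r.sense(); print(s["clock"],s["eef_pos"],s["contact_force"],s["qpos"])
# treadle: compare with rest picture around its end
for n in ("side","scene"):
    C=cal(n); im=r.grab_frame(n); ref=cv2.imread(f"pics/{n}1.png"); m=np.zeros(im.shape[:2],np.uint8)
    cv2.fillConvexPoly(m,np.array([proj(C,W(p)) for p in [(-70,45,76),(-70,105,76),(-20,105,60),(-20,45,60)]],np.int32),255)
    print(n,"treadle diff",cv2.absdiff(im,ref)[m>0].mean())
E
python3 balls.py
```

```text
side chute ref 62 [(30, [360.4, 219.5], [768.0, -94.0, 100.0]), (30, [352.0, 223.5], [736.0, -99.0, 100.0])]
side chute now 0 []
side pan ref 64 [(49, [325.6, 250.2], [646.0, -114.0, 20.0])]
side pan now 87 [(32, [318.5, 249.5], [626.0, -104.0, 20.0]), (29, [304.7, 253.6], [579.0, -102.0, 20.0]), (26, [290.0, 257.7], [530.0, -99.0, 20.0])]
scene chute ref 166 [(24, [280.4, 272.9], [662.0, -113.0, 100.0]), (142, [306.4, 285.3], [729.0, -97.0, 100.0])]
scene chute now 17 [(9, [281.8, 271.7], [661.0, -108.0, 100.0])]
scene pan ref 929 [(929, [257.7, 273.3], [576.0, -105.0, 20.0])]
scene pan now 199 [(47, [246.5, 261.9], [527.0, -100.0, 20.0]), (79, [258.2, 271.9], [573.0, -101.0, 20.0]), (8, [251.5, 275.5], [570.0, -121.0, 20.0]), (46, [270.4, 283.7], [622.0, -106.0, 20.0]), (7, [262.7, 285.4], [613.0, -123.0, 20.0])]
[ 0.24433602 -0.07062821 -0.45502601]
22.35 [537.5114045   29.21304694 101.75153683] [ 0.24433602 -0.07062821 -0.45502601] [0.02275933 0.56563868 2.57716412 3.08880962 1.02709297 1.56069319]
side treadle diff 3.8250377073906487
scene treadle diff 11.52660406885759
```

```bash
python3 -c "
from rig import r
print(r.sign_off())"
```

```text
the job is handed in; nothing more can be done
None
```

I handed the job in at about 22.4 s on the robot's clock. `sign_off` gives no verdict, so the results below come from my own checks.

**What I did**
- I stood the pan under the chute mouth and let go of it. The wrist view put the mouth about 61 mm along the pan from its centre, and within about 3 mm sideways.
- I brought the tool in from the front, below the shelf, with the fingers shut. I pressed the treadle onto its stop and held it for about 2 s, measuring about 15 N at first and then 21–23 N.
- I then let the treadle come up and drew the arm back clear.

**Last checks**
- **Balls:** both fixed cameras show three white blobs inside the pan. They are at about (530, −100), (579, −102) and (626, −104) mm and had not moved more than 1 mm between the checks before and after release. The chute is empty in the side view. The scene view still shows a 9-pixel bright patch near the mouth, which I took for a highlight.
- **Treadle:** it matches its rest picture in the side view (mean difference 3.8). The scene view gave 11.5, which I put down to the arm's shadow but did not confirm.
- **Contact:** the wrist force at the end was about 0.5 N, which is within the sensor's noise.
- **Other things on the counter:** I felt no contact with any of them. I did not measure their positions again at the end.

I had used up the picture viewings by the time the balls ran out. Everything after that was checked with colour masks and image differences, not by looking at pictures.

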